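# Fold down the hook and hang up the round cutter

### The job

Fold the hook on the little wooden utensil stand down until it is level, then hang the round cookie cutter on it by the steel bracket under its knob, and let go so that it hangs still. Leave the square cutter where it stands.

Things in the scene. Friction and masses are not known exactly. Their poses are not given: they have to be found in the camera images.
- stand: Wooden utensil stand, fixed; origin on the table top, z up. In its frame (mm): foot x -60..100, y +-90, 16 high; upright panel x -55..-37, y +-90, top edge z 185. The hook is on the panel's +x face (away from the robot) at y 0, on a pin along y at x -25, z 165. Hook bar: 110 long from the pin, 12 wide, 10 thick, with a 15 mm lip at its end.
- hook (a joint): Hook angle: 1.57 folded up (bar upright, end at stand z 275, lip pointing back over the panel to x -45); 0 level (stop): bar along stand +x, end at x 85, upper face z 170, lip up at x 75..85, top z 185. Lightly stiff: near upright it stays put; pushed from behind the panel towards +x, more than 0.6 rad from upright, it falls to the stop by its weight (80 g).
- round_knob (a point): Centre of the wooden knob (24 mm across, 45 high) of the round cutter, 116.5 above its foot: steel ring 72 across, 30 high, flat strap bracket over it, knob on top; about 160 g. z up; x points through the bracket's opening: strap 14 wide along x, opening 64 wide along y; the top bar's underside is 26.5 below the knob's centre, 60 above the ring. Same either way round.
- square_knob (a point): Centre of the knob of the square cutter, a bystander with the same bracket and knob but a square 70 mm steel cutting edge. It stays where it is.

How it is judged (in metres and radians):
On the way:
1. the hook is folded down, within about 9 degrees of level, with the round cutter not yet on it (value of joint hook below 0.15 rad and not (x of round_knob in the frame of stand between -0.005 and 0.08 m and y of round_knob in the frame of stand between -0.03 and 0.03 m and z of round_knob in the frame of stand between 0.182 and 0.208 m)), for 0.2 s.
At the end, for the whole second after the job is handed in: The hook is level (within 9 degrees); the round cutter hangs on it by its bracket, released: knob over the bar (30 mm sideways) between panel and lip, its centre 182 to 208 mm high, upright within 15 degrees, at rest (under 50 mm/s). The square cutter has moved no more than 30 mm (value of joint hook below 0.15 rad and x of round_knob in the frame of stand between -0.005 and 0.08 m and y of round_knob in the frame of stand between -0.03 and 0.03 m and z of round_knob in the frame of stand between 0.182 and 0.208 m and angle between round_knob's own z axis and vertical below 0.26 rad and linear speed of round_cutter below 0.05 m/s and contact force between round_cutter and stand above 0.3 N); the robot touches nothing.
It fails at once if the square cutter is moved by more than 30 mm (distance of square_knob from where it was at the start of the episode above 0.03 m).
It also fails if it takes over 54 s, if anything falls off the work surface, if the arm or the gripper's body presses on something with over 40 N, if the wrist force passes 120 N, or if a joint passes its speed limit or range.

### The arm

A 6-joint arm with a two-finger parallel gripper is mounted at the origin on the work surface. World frame = base frame: x ahead of the robot, y to its left, z up, the work surface at z = 0. Lengths are in m, angles in degrees, forces in N, time in s.
With the tool pointing down it reaches from about 0.4 to 0.825 m from the base axis. Payload 7 kg.
Tool frame: the origin (TCP) lies on the centre line of the jaws, within the pads' length; the fingertips stand 11 mm ahead of it and the grasp point (between the pads) lies 8 mm behind it; z points along the fingers, y is the direction in which the jaws open and shut (so a half turn about z gives the same grasp; the last joint's range is limited). The gripper opens to 88 mm and grips with 3 to 60 N. Pads are 19 mm wide; open, the fingers measure 130 mm over their backs; the gripper's body (78 mm by 193 mm) begins 47 mm behind the grasp point.
Start: joints at [91.392, 20.546, 0.682, 0, -70.136, -16.507], TCP at [0.176, 0.652, 0.238] pointing down, gripper open.
Joint ranges: [-176.03, 176.03], [-82.01, 121.73], [-58.28, 71.71], [-173.87, 95.51], [-174.79, -0.11], [-173.66, 173.66]. Speed limits (degrees/s): [136.94, 136.94, 172.46, 180, 180, 180].

### API

Orientations are given as [roll, pitch, yaw] about the fixed x, y, z axes, in that order (R = Rz(yaw) Ry(pitch) Rx(roll)).
In Python, from plant import ctrl, cams, order gives the robot as it stands.
- The arm moves only by the tool jog_arm, never from a script. Its argument "motion" is a list of rows, each an object with "offset": the shift along the tool's x, y, z in mm, a list of three; "roll": the turn about the tool's z in rad; "hand": the finger opening in mm, from 0 to 87.6. A call has 1 to 20 rows; each row is the pose to reach, as a shift and turn from the pose commanded when the call began, along the tool's axes at that moment; what a row does not reach only later rows make up. A row lasts 1/12 s, in which the tool goes at most 41.7 mm and 7.16 degrees, less where a joint would pass 70% of its speed; a pose out of reach is approached as far as the arm can. A call with a gripper value outside its range is refused whole. The fingers move at their own pace and stop on an object; the grip force is fixed at half the most. Time passes only in rows, so rows that repeat a pose let the fingers close. It gives the time, the measured TCP pose, the force and the opening at its end, in the units of the state.
- ctrl.get_obs(): the state, without advancing time (a new reading comes with each control period).
- cams.snapshot(name): name is "scene" or "top" or "wrist"; returns a dict with "img" (420x560x3 uint8, red, green, blue), "K" (3x3 intrinsics, pixels), "cam_to_world" (4x4, takes a point from camera to world coordinates); the wrist camera has in their place "T_tool_cam" (4x4, takes a point from camera to tool coordinates, whose origin is the TCP and whose axes are the flange's). Camera axes: x right, y down, z forward; pixel columns grow to the right and rows downward; lengths in m; the calibration is good to about 2 mm. A picture is of the moment at which its call begins: read the wrist's pose just before it. There is no depth.
- order.close_job(): hands the job in, once; it reports no verdict.
The state is a dict: "clock": time; "joint_pos": joint angles; "qvel": joint speeds; "tau": joint torques, N m; "tool_pos": TCP position; "orientation": TCP orientation; "force": force on the tool from outside, world axes, zero at the start; "moment": the same for the moment, N m; "opening": finger opening in m.
Only numpy, scipy, OpenCV 4.12 (cv2) and the standard library are available. Lean on these libraries where they do the work, as an engineer would, in place of code of your own. Each camera call takes 0.05 s, during which the arm holds its last target. There are 200 camera calls.

## Working session

There is one attempt and no reset: what is moved stays moved. The work goes in short steps, Python scripts to look and compute and a tool call to move; the robot and the scene stay as the last step left them, time stands still between calls to the robot, and variables do not carry over. Pictures are saved under pics/ and viewed, about 8 in all and at most 12, crops included, and the job is handed in when it is done.

Besides the shell and the picture viewer there is one more tool, called after "Emit:" as name([rows], argument=value, ...), one row to a line, values as JSON. jog_arm: Moves the arm, as the interface text tells. Its arguments: {"type":"object","properties":{"motion":{"type":"array"}},"required":["motion"]}

```bash
mkdir -p pics
cat > h.py <<'E'
import numpy as np, cv2, json
from plant import ctrl, cams, order
def snap(n,f):
    o=ctrl.get_obs(); s=cams.snapshot(n); cv2.imwrite(f'pics/{f}.png',s['img'][:,:,::-1])
    T=s.get('cam_to_world')
    if T is None:
        from scipy.spatial.transform import Rotation as R
        W=np.eye(4);W[:3,:3]=R.from_euler('xyz',o['orientation'],degrees=True).as_matrix();W[:3,3]=o['tool_pos']
        T=W@np.array(s['T_tool_cam'])
    np.savez(f'pics/{f}.npz',K=s['K'],T=T); return s['img'],np.array(s['K']),np.array(T)
def load(f):
    d=np.load(f'pics/{f}.npz');return d['K'],d['T']
def ray(K,T,u,v):
    d=T[:3,:3]@np.linalg.solve(K,[u,v,1.]);return T[:3,3],d/np.linalg.norm(d)
def onz(K,T,u,v,z):
    c,d=ray(K,T,u,v);return c+d*(z-c[2])/d[2]
def tri(*rs):
    A=np.zeros((3,3));b=np.zeros(3)
    for c,d in rs:
        P=np.eye(3)-np.outer(d,d);A+=P;b+=P@c
    return np.linalg.solve(A,b)
def proj(K,T,p):
    q=K@(np.linalg.inv(T)@np.append(p,1))[:3];return q[:2]/q[2]
E
python3 - <<'E'
from h import *
print(ctrl.get_obs())
a=snap('scene','s0');b=snap('top','t0')
for x in(a,b):print(x[1],x[2].round(3))
E
```

```text
{'clock': 0.0, 'joint_pos': array([ 9.13940419e+01,  2.05914910e+01,  6.35373443e-01, -2.05042398e-02,
       -7.01354478e+01, -1.65066787e+01]), 'qvel': array([ 0.08029051, -0.03213565,  0.10867968,  0.06662774,  0.11959421,
        0.00054416]), 'tau': array([ 3.65491906e-04, -5.82710230e+01,  2.93077809e+01,  6.99805051e+00,
        7.07758343e-03, -1.36320973e-04]), 'tool_pos': array([0.17588576, 0.65120885, 0.23663298]), 'orientation': array([ 1.79906731e+02, -7.53777603e-03, -1.51196134e+01]), 'force': array([ 0.25679632, -0.00299161, -0.28649934]), 'moment': array([-0.01921205,  0.02736935, -0.02431299]), 'opening': 0.08763203767897859}
[[390.05956226   0.         273.46312083]
 [  0.         390.05956226 202.58176168]
 [  0.           0.           1.        ]] [[ 1.900e-01  6.690e-01 -7.180e-01  1.008e+00]
 [ 9.820e-01 -1.280e-01  1.390e-01  2.000e-03]
 [ 1.000e-03 -7.320e-01 -6.820e-01  5.700e-01]
 [ 0.000e+00  0.000e+00  0.000e+00  1.000e+00]]
[[440.16330542   0.         271.66821939]
 [  0.         440.16330542 207.61748059]
 [  0.           0.           1.        ]] [[ 0.003 -0.984  0.179  0.36 ]
 [-0.999 -0.01  -0.036  0.101]
 [ 0.037 -0.179 -0.983  1.03 ]
 [ 0.     0.     0.     1.   ]]
```

View pics/s0.png

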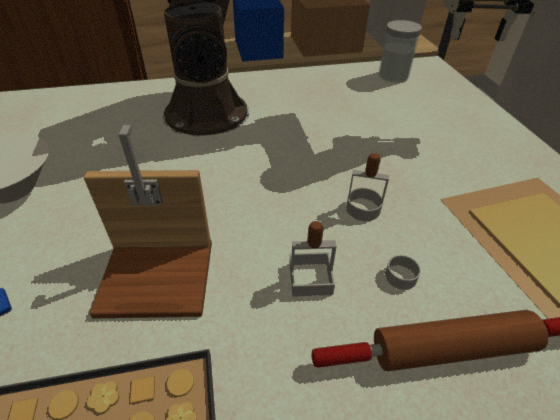

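View pics/t0.png

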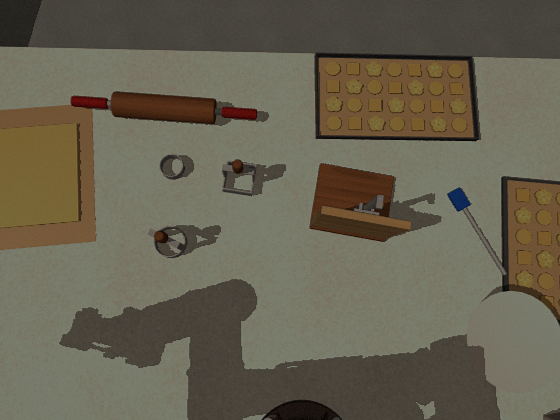

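Scene view: stand at left with the hook upright at (128,130)–(145,190), the round cutter's knob at (373,165) with its ring at (365,205), and the square cutter's knob at (315,235). Top view: round knob (161,237) with ring (172,241), square knob (237,165), stand foot (310–395, 163–241). I'll enlarge crops for precise pixel positions.

Run:
```python
from h import *
s=cv2.imread('pics/s0.png');t=cv2.imread('pics/t0.png')
r=lambda im,x,y,w,h:cv2.resize(im[y:y+h,x:x+w],(400,300),interpolation=cv2.INTER_CUBIC)
g=lambda im:np.clip(im.astype(float)*1.5,0,255).astype('uint8')
out=np.vstack([np.hstack([cv2.resize(s[110:320,80:360][:, :],(400,300)),r(s,320,140,80,60+20-20)]),np.hstack([g(r(t,300,155,120,90)),g(r(t,140,210,80,60))])])
cv2.imwrite('pics/c0.png',out)
```

```text
(no output)
```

View pics/c0.png

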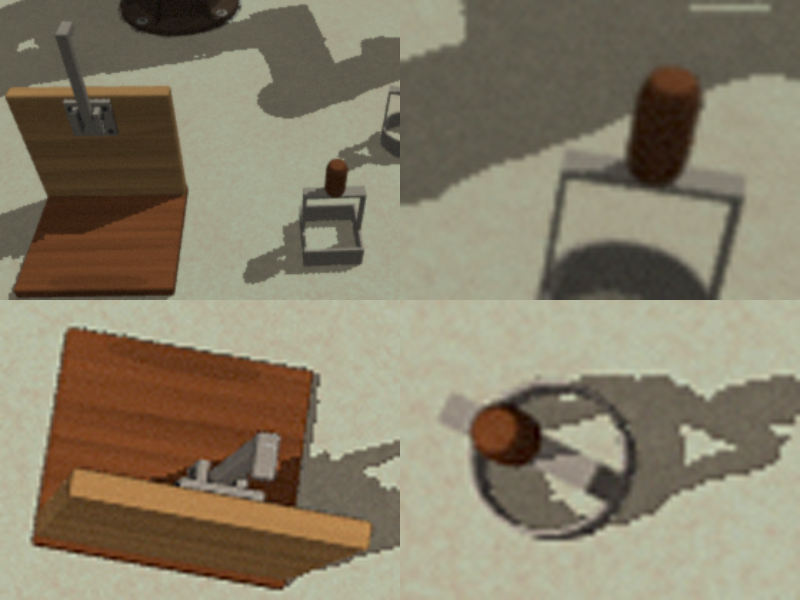

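Crops: stand panel top corners and foot corners are crisp, and the cutter's strap runs (445,412)→(600,475) in the bottom-right crop, with the knob top at (497,423).

Run:
```python
from h import *
Kt,Tt=load('t0');Ks,Ts=load('s0')
st=lambda x,y:(300+x/3.3333,155+(y-300)/3.3333)
ct=lambda x,y:(140+(x-400)/5,210+(y-300)/5)
ss=lambda x,y:(80+x/1.42857,110+y/1.42857)
cs=lambda x,y:(320+(x-400)/5,140+y/5)
T=lambda p,z:onz(Kt,Tt,*p,z); S=lambda p,z:onz(Ks,Ts,*p,z)
P=[T(st(*p),.185) for p in[(72,470),(370,523),(368,549),(70,497)]]
F=[T(st(*p),.016) for p in[(68,328),(315,371)]]
for n,v in(('panel top',P),('foot front',F),('scene foot',[S(ss(14,291),.016),S(ss(175,291),.016)]),('scene panel',[S(ss(14,97),.185),S(ss(171,97),.185)])):
  print(n,np.round(v,4).tolist())
print('knobtop T',T(ct(497,423),.139),'S',S(cs(672,78),.139))
print('bar ends T',T(ct(448,410),.092),T(ct(600,478),.092))
print('ring rim',T(ct(553,462),.03), 'tri knob', tri(ray(Kt,Tt,*ct(505,434)),ray(Ks,Ts,*cs(664,126))))
print('barS',S(cs(564,165),.092),S(cs(742,185),.092))
print('sq', tri(ray(Kt,Tt,237,166),ray(Ks,Ts,315,234.5)))
print('hook end top T', T(st(268,441),.275), 'S',S(ss(67,28),.275))
```

```text
panel top [[0.5178, -0.0276, 0.185], [0.4878, -0.2035, 0.185], [0.4723, -0.2014, 0.185], [0.5016, -0.0261, 0.185]]
foot front [[0.6532, -0.0523, 0.016], [0.6236, -0.2303, 0.016]]
scene foot [[0.6244, -0.2213, 0.016], [0.6584, -0.0447, 0.016]]
scene panel [[0.4932, -0.1883, 0.185], [0.5254, -0.0206, 0.185]]
knobtop T [0.46443773 0.29505296 0.139     ] S [0.46300784 0.29993511 0.139     ]
bar ends T [0.47536043 0.32618011 0.092     ] [0.44689573 0.26092816 0.092     ]
ring rim [0.45975594 0.29286166 0.03      ] tri knob [0.46324657 0.29849542 0.11665149]
barS [0.4499937  0.26916811 0.092     ] [0.47477348 0.33275603 0.092     ]
sq [0.61575168 0.14362482 0.11814281]
hook end top T [ 0.51760342 -0.11860519  0.275     ] S [ 0.51268421 -0.1088681   0.275     ]
```

```bash
cat >> h.py <<'E'
def off(p,yaw=None):
    from scipy.spatial.transform import Rotation as R
    o=ctrl.get_obs();M=R.from_euler('xyz',o['orientation'],degrees=True).as_matrix()
    M=R.from_euler('xyz',[180,0,o['orientation'][2]],degrees=True).as_matrix()
    d=M.T@(np.array(p)-o['tool_pos'])*1e3
    r=0 if yaw is None else np.radians(o['orientation'][2]-yaw)
    return d.round(1).tolist(),round(float(r),3)
E
python3 - <<'E'
from h import *
print(cams.snapshot('wrist')['T_tool_cam'].round(3))
print(off([.43,.29,.26],-22.5))
E
```

```text
[[ 0.    -0.96  -0.281  0.075]
 [ 1.     0.    -0.001 -0.   ]
 [ 0.001 -0.281  0.96  -0.147]
 [ 0.     0.     0.     1.   ]]
([339.5, 282.5, -23.2], 0.129)
```

Emit:
jog_arm([
  {"offset": [340,282,-23],"roll": 0.13,"hand": 87},
  {"offset": [340,282,-23],"roll": 0.13,"hand": 87},
  {"offset": [340,282,-23],"roll": 0.13,"hand": 87},
  {"offset": [340,282,-23],"roll": 0.13,"hand": 87},
  {"offset": [340,282,-23],"roll": 0.13,"hand": 87},
  {"offset": [340,282,-23],"roll": 0.13,"hand": 87},
  {"offset": [340,282,-23],"roll": 0.13,"hand": 87},
  {"offset": [340,282,-23],"roll": 0.13,"hand": 87},
  {"offset": [340,282,-23],"roll": 0.13,"hand": 87},
  {"offset": [340,282,-23],"roll": 0.13,"hand": 87},
  {"offset": [340,282,-23],"roll": 0.13,"hand": 87},
  {"offset": [340,282,-23],"roll": 0.13,"hand": 87},
  {"offset": [340,282,-23],"roll": 0.13,"hand": 87},
  {"offset": [340,282,-23],"roll": 0.13,"hand": 87},
])

```text
clock: 1.32
tool_pos: [0.4307, 0.2907, 0.2604]
orientation: [180.0, 0.0, -22.6]
force: [-0.8, 0.4, 0.1]
opening: 0.0869
```

Run:
```python
from h import *
snap('wrist','w1');print(off([.36,-.085,.33],-10))
```

```text
([79.2, 374.4, -69.6], -0.219)
```

View pics/w1.png

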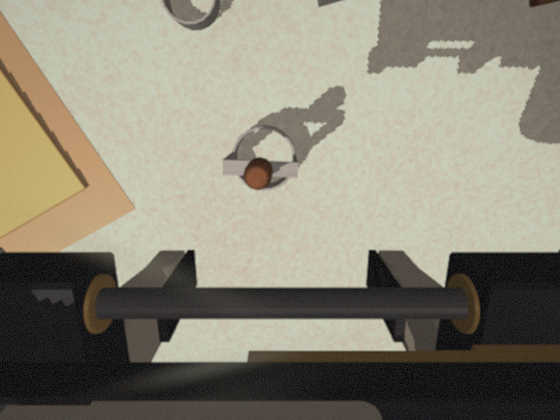

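Wrist view: knob (258,173), strap from (223,164) to (297,170), almost level in the image, so the tool is aligned to within a few degrees.

Run:
```python
from h import *
K,T=load('w1');Kt,Tt=load('t0');Ks,Ts=load('s0')
a=onz(K,T,224,164,.093);b=onz(K,T,297,169.5,.093);d=a-b
print(a,b,np.linalg.norm(d),'cutter x yaw',np.degrees(np.arctan2(d[1],d[0]))-90,'mid',(a+b)/2)
print('ring',onz(K,T,264,158,.03))
im=cv2.imread('pics/w1.png').astype(int);B,G,R=im[...,0],im[...,1],im[...,2]
m=((R-B)>35)&(R<140);m[:150]=0;m[195:]=0;m[:,:230]=0;m[:,290:]=0
v,u=np.nonzero(m);print(u.mean(),v.mean(),u.min(),u.max(),v.min(),v.max())
print('knob',onz(K,T,u.mean(),v.mean(),.125), tri(ray(K,T,u.mean(),v.mean()),ray(Kt,Tt,161,236.8),ray(Ks,Ts,372.8,165.2)))
```

```text
[0.47763945 0.32884759 0.093     ] [0.4468956  0.26831108 0.093     ] 0.06789589852001028 cutter x yaw -26.924031499214557 mid [0.46226753 0.29857934 0.093     ]
ring [0.46212344 0.29855226 0.03      ]
256.5717131474104 176.03386454183266 244 270 159 189
knob [0.46025144 0.30108438 0.125     ] [0.46123558 0.30019673 0.11559124]
```

Emit:
jog_arm([
  {"offset": [145,355,-70],"roll": -0.22,"hand": 0},
  {"offset": [145,355,-70],"roll": -0.22,"hand": 0},
  {"offset": [145,355,-70],"roll": -0.22,"hand": 0},
  {"offset": [145,355,-70],"roll": -0.22,"hand": 0},
  {"offset": [145,355,-70],"roll": -0.22,"hand": 0},
  {"offset": [145,355,-70],"roll": -0.22,"hand": 0},
  {"offset": [145,355,-70],"roll": -0.22,"hand": 0},
  {"offset": [145,355,-70],"roll": -0.22,"hand": 0},
  {"offset": [145,355,-70],"roll": -0.22,"hand": 0},
  {"offset": [145,355,-70],"roll": -0.22,"hand": 0},
  {"offset": [145,355,-70],"roll": -0.22,"hand": 0},
  {"offset": [145,355,-70],"roll": -0.22,"hand": 0},
  {"offset": [145,355,-70],"roll": -0.22,"hand": 0},
])

```text
clock: 2.45
tool_pos: [0.4285, -0.0918, 0.3302]
orientation: [-180.0, 0.0, -9.9]
force: [0.4, -0.0, 0.6]
opening: 0.0057
```

Run:
```python
from h import *
snap('wrist','w2');K,T=load('w2')
for p in[(.4545,-.1),(.5,-.11)]:print(proj(K,T,[*p,.185]))
```

```text
[285.81640385 169.81028107]
[288.48941555 113.84323464]
```

View pics/w2.png

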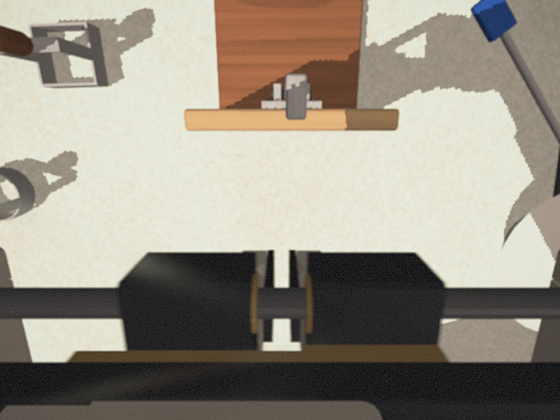

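Wrist view: panel top strip from u 185 to 398, v 109 (front) to 130 (back), level in the image, so the −10° yaw is right. The hook end is centred at u≈296.

Run:
```python
from h import *
K,T=load('w2')
c={k:onz(K,T,*p,.185) for k,p in dict(bl=(185,130),br=(398,130),fl=(185.5,108.5),fr=(398,109)).items()}
for k in c:print(k,c[k].round(4))
d=c['bl']-c['br'];d2=c['fl']-c['fr'];print(np.linalg.norm(d),[np.degrees(np.arctan2(-e[0],e[1])) for e in(d,d2)])
y=np.radians(-10);X=np.array([np.cos(y),np.sin(y),0])
print('origin',(c['bl']+c['br'])/2+.055*X,(c['fl']+c['fr'])/2+.037*X)
print('hook end',onz(K,T,296.5,100,.275))
```

```text
bl [ 0.5021 -0.0225  0.185 ]
br [ 0.4714 -0.1981  0.185 ]
fl [ 0.5187 -0.0272  0.185 ]
fr [ 0.4883 -0.1994  0.185 ]
0.1783244693038109 [np.float64(-9.896336743260989), np.float64(-10.027760822120523)]
origin [ 0.54091024 -0.11985715  0.185     ] [ 0.53995128 -0.11973654  0.185     ]
hook end [ 0.50749935 -0.11402847  0.275     ]
```

Emit:
jog_arm([
  {"offset": [21,8,40],"roll": 0,"hand": 0},
  {"offset": [21,8,80],"roll": 0,"hand": 0},
  {"offset": [21,8,91],"roll": 0,"hand": 0},
  {"offset": [31,8,91],"roll": 0,"hand": 0},
  {"offset": [41,8,91],"roll": 0,"hand": 0},
  {"offset": [51,8,91],"roll": 0,"hand": 0},
  {"offset": [61,8,91],"roll": 0,"hand": 0},
  {"offset": [71,8,91],"roll": 0,"hand": 0},
  {"offset": [81,8,91],"roll": 0,"hand": 0},
  {"offset": [91,8,91],"roll": 0,"hand": 0},
  {"offset": [101,8,91],"roll": 0,"hand": 0},
  {"offset": [111,8,91],"roll": 0,"hand": 0},
  {"offset": [121,8,91],"roll": 0,"hand": 0},
  {"offset": [131,8,91],"roll": 0,"hand": 0},
  {"offset": [141,8,91],"roll": 0,"hand": 0},
  {"offset": [151,8,91],"roll": 0,"hand": 0},
  {"offset": [161,8,91],"roll": 0,"hand": 0},
  {"offset": [171,8,91],"roll": 0,"hand": 0},
  {"offset": [171,8,91],"roll": 0,"hand": 0},
])

```text
clock: 4.08
tool_pos: [0.5972, -0.1305, 0.2391]
orientation: [180.0, 0.0, -10.0]
force: [0.1, -0.4, 0.7]
opening: 0.0003
```

Run:
```python
from h import *
i=snap('scene','s1')[0];print(ctrl.get_obs()['force'])
c=i[80:320,60:380,::-1];cv2.imwrite('pics/s1c.png',cv2.resize(c,(800,600),interpolation=cv2.INTER_CUBIC))
print(off([.50,.02,.30],-24),off([.4622,.2987,.20],-25))
```

```text
[-0.83364152 -0.13011829 -0.25642398]
([-120.8, -131.4, -61.0], 0.245) ([-206.3, -399.3, 39.0], 0.262)
```

View pics/s1c.png

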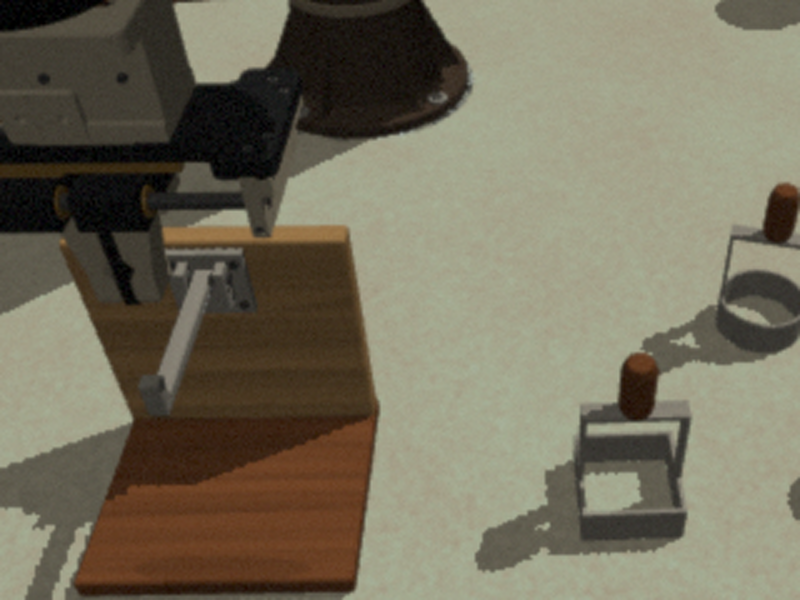

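Emit:
jog_arm([
  {"offset": [-206,-399,-10],"roll": 0.26,"hand": 70},
  {"offset": [-206,-399,-10],"roll": 0.26,"hand": 70},
  {"offset": [-206,-399,-10],"roll": 0.26,"hand": 70},
  {"offset": [-206,-399,-10],"roll": 0.26,"hand": 70},
  {"offset": [-206,-399,-10],"roll": 0.26,"hand": 70},
  {"offset": [-206,-399,-10],"roll": 0.26,"hand": 70},
  {"offset": [-206,-399,-10],"roll": 0.26,"hand": 70},
  {"offset": [-206,-399,-10],"roll": 0.26,"hand": 70},
  {"offset": [-206,-399,-10],"roll": 0.26,"hand": 70},
  {"offset": [-206,-399,-10],"roll": 0.26,"hand": 70},
  {"offset": [-206,-399,-10],"roll": 0.26,"hand": 70},
  {"offset": [-206,-399,-10],"roll": 0.26,"hand": 70},
  {"offset": [-206,-399,-10],"roll": 0.26,"hand": 70},
  {"offset": [-206,-399,-10],"roll": 0.26,"hand": 70},
  {"offset": [-206,-399,-10],"roll": 0.26,"hand": 70},
])

```text
clock: 5.38
tool_pos: [0.4616, 0.2975, 0.2496]
orientation: [180.0, 0.0, -24.9]
force: [-0.7, -0.1, 0.5]
opening: 0.0698
```

Run:
```python
from h import *
K,T=load('s1');print('lip top expected',proj(K,T,np.array([.541,-.1195,.185])+.08*np.array([.985,-.174,0])))
snap('wrist','w3');print(off([.4622,.2990,.1135],-25))
```

```text
lip top expected [118.65223684 231.91441807]
([-0.3, -1.7, 136.2], 0.001)
```

View pics/w3.png

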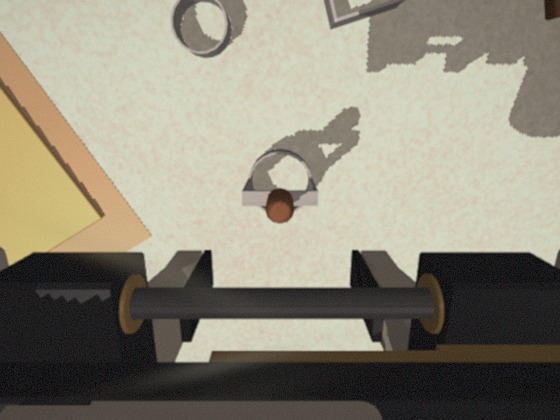

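The hook's lip is seen at (121,231) against (119,232) expected for level, so the hook is down. In the wrist view the strap (242–318, v≈198) is horizontal and the knob (280,205) is centred between the jaws. Descending to grasp.

Emit:
jog_arm([
  {"offset": [0,-2,35],"roll": 0,"hand": 70},
  {"offset": [0,-2,70],"roll": 0,"hand": 70},
  {"offset": [0,-2,100],"roll": 0,"hand": 70},
  {"offset": [0,-2,120],"roll": 0,"hand": 70},
  {"offset": [0,-2,132],"roll": 0,"hand": 70},
  {"offset": [0,-2,136],"roll": 0,"hand": 70},
  {"offset": [0,-2,136],"roll": 0,"hand": 30},
  {"offset": [0,-2,136],"roll": 0,"hand": 0},
  {"offset": [0,-2,136],"roll": 0,"hand": 0},
  {"offset": [0,-2,136],"roll": 0,"hand": 0},
  {"offset": [0,-2,136],"roll": 0,"hand": 0},
  {"offset": [0,-2,136],"roll": 0,"hand": 0},
  {"offset": [0,-2,136],"roll": 0,"hand": 0},
  {"offset": [0,-2,136],"roll": 0,"hand": 0},
])

```text
clock: 6.6
tool_pos: [0.4623, 0.3003, 0.1137]
orientation: [-180.0, -0.0, -24.8]
force: [-1.3, -0.5, 0.0]
opening: 0.0234
```

Run:
```python
from h import *
o=ctrl.get_obs();print(o['tool_pos'],o['opening'],o['force'])
# stand x=135 approach, carry TCP z: knob=TCP z+0.003
X=np.array([.985,-.174])
p=np.array([.541,-.1195])+.135*X
print(off([*p,.30],-10))
```

```text
[0.46232278 0.30026497 0.11374795] 0.023434060659640307 [-1.27962751 -0.50160725  0.04550338]
([378.3, 313.3, -186.3], -0.259)
```

Emit:
jog_arm([
  {"offset": [0,0,-20],"roll": 0,"hand": 0},
  {"offset": [0,0,-55],"roll": 0,"hand": 0},
  {"offset": [0,0,-95],"roll": 0,"hand": 0},
  {"offset": [0,0,-135],"roll": 0,"hand": 0},
  {"offset": [0,0,-170],"roll": 0,"hand": 0},
  {"offset": [0,0,-186],"roll": 0,"hand": 0},
  {"offset": [20,16,-186],"roll": -0.03,"hand": 0},
  {"offset": [56,46,-186],"roll": -0.08,"hand": 0},
  {"offset": [92,76,-186],"roll": -0.13,"hand": 0},
  {"offset": [128,106,-186],"roll": -0.18,"hand": 0},
  {"offset": [164,136,-186],"roll": -0.22,"hand": 0},
  {"offset": [200,166,-186],"roll": -0.26,"hand": 0},
  {"offset": [236,196,-186],"roll": -0.26,"hand": 0},
  {"offset": [272,226,-186],"roll": -0.26,"hand": 0},
  {"offset": [308,256,-186],"roll": -0.26,"hand": 0},
  {"offset": [340,282,-186],"roll": -0.26,"hand": 0},
  {"offset": [365,303,-186],"roll": -0.26,"hand": 0},
  {"offset": [378,313,-186],"roll": -0.26,"hand": 0},
  {"offset": [378,313,-186],"roll": -0.26,"hand": 0},
  {"offset": [378,313,-186],"roll": -0.26,"hand": 0},
])

```text
clock: 8.27
tool_pos: [0.6741, -0.1456, 0.2975]
orientation: [180.0, 0.2, -10.2]
force: [-0.4, 0.9, -2.4]
opening: 0.0232
```

Run:
```python
from h import *
X=np.array([.985,-.174]);O=np.array([.541,-.1195])
print(off([*(O+.135*X),.227],-10),off([*(O+.037*X),.227],-10))
i=snap('scene','s2')[0]
cv2.imwrite('pics/s2c.png',cv2.resize(i[60:300,30:350,::-1],(800,600),interpolation=cv2.INTER_CUBIC))
```

```text
([-0.6, -2.5, 70.5], -0.003) ([-98.6, -2.2, 70.5], -0.003)
```

View pics/s2c.png

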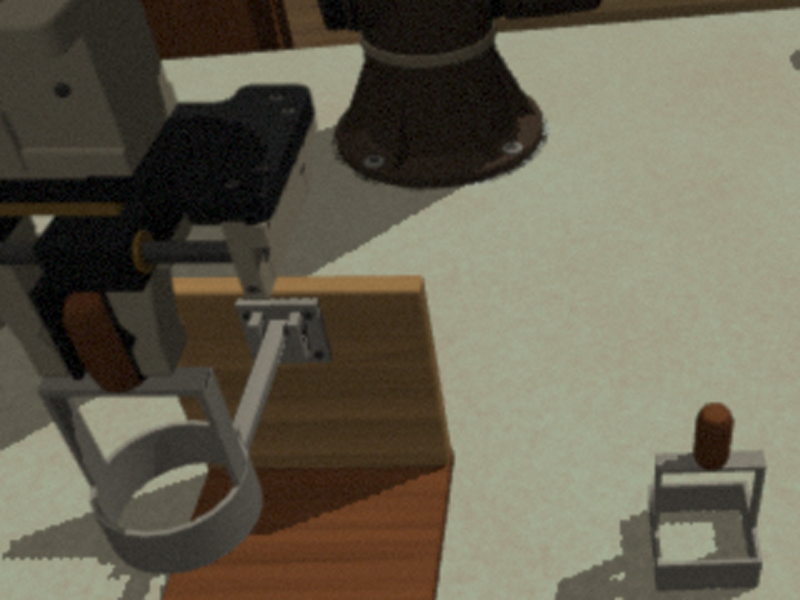

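The cutter is held in front of the hook with the opening facing it; it may be tilted a little. I'll compare its features with where they'd project if upright.

Run:
```python
from h import *
K,T=load('s2');o=ctrl.get_obs();y=np.radians(-10.1)
X=np.array([np.cos(y),np.sin(y),0]);Y=np.array([-X[1],X[0],0]);Z=np.array([0,0,1])
k=o['tool_pos']+[0,0,.0028];print(k)
c=lambda p:((proj(K,T,p)-[30,60])*2.5).round()
for n,p in dict(ktop=k+.0225*Z,kbot=k-.0225*Z,barL=k-.0225*Z-.034*Y+.007*X,barR=k-.0225*Z+.034*Y+.007*X,ringbotfront=k-.1165*Z+.036*X,ringL=k-.0865*Z-.036*Y,ringR=k-.0865*Z+.036*Y).items():print(n,c(p))
```

```text
[ 0.67365814 -0.1439214   0.30079928]
ktop [ 88. 295.]
kbot [126. 376.]
barL [ 40. 388.]
barR [201. 387.]
ringbotfront [167. 574.]
ringL [ 95. 474.]
ringR [247. 472.]
```

Emit:
jog_arm([
  {"offset": [0,-2,20],"roll": 0,"hand": 0},
  {"offset": [0,-2,40],"roll": 0,"hand": 0},
  {"offset": [0,-2,58],"roll": 0,"hand": 0},
  {"offset": [0,-2,70],"roll": 0,"hand": 0},
  {"offset": [0,-2,70],"roll": 0,"hand": 0},
  {"offset": [-10,-2,70],"roll": 0,"hand": 0},
  {"offset": [-20,-2,70],"roll": 0,"hand": 0},
  {"offset": [-30,-2,70],"roll": 0,"hand": 0},
  {"offset": [-40,-2,70],"roll": 0,"hand": 0},
  {"offset": [-50,-2,70],"roll": 0,"hand": 0},
  {"offset": [-60,-2,70],"roll": 0,"hand": 0},
  {"offset": [-70,-2,70],"roll": 0,"hand": 0},
  {"offset": [-80,-2,70],"roll": 0,"hand": 0},
  {"offset": [-90,-2,70],"roll": 0,"hand": 0},
  {"offset": [-98,-2,70],"roll": 0,"hand": 0},
  {"offset": [-98,-2,70],"roll": 0,"hand": 0},
  {"offset": [-98,-2,70],"roll": 0,"hand": 0},
])

```text
clock: 9.73
tool_pos: [0.5775, -0.1237, 0.23]
orientation: [-180.0, -0.0, -9.9]
force: [0.6, 0.3, -0.0]
opening: 0.0236
```

Run:
```python
from h import *
X=np.array([.985,-.174]);O=np.array([.541,-.1195])
print(off([*(O+.037*X),.1937],-10),ctrl.get_obs()['force'])
i=snap('scene','s3')[0]
cv2.imwrite('pics/s3c.png',cv2.resize(i[60:300,30:350,::-1],(800,600),interpolation=cv2.INTER_CUBIC))
```

```text
([0.3, 2.2, 36.3], 0.001) [ 0.56261107  0.33532041 -0.02422298]
```

View pics/s3c.png

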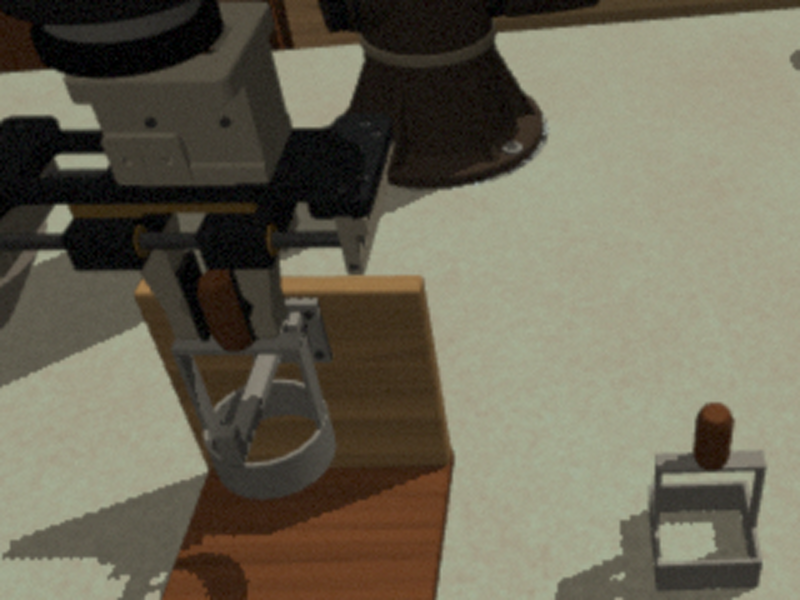

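The hook passes through the bracket's opening, with the lip at (225,440) in front of the strap and between the legs. Lowering.

Emit:
jog_arm([
  {"offset": [0,2,8],"roll": 0,"hand": 0},
  {"offset": [0,2,16],"roll": 0,"hand": 0},
  {"offset": [0,2,23],"roll": 0,"hand": 0},
  {"offset": [0,2,28],"roll": 0,"hand": 0},
  {"offset": [0,2,31],"roll": 0,"hand": 0},
  {"offset": [0,2,33],"roll": 0,"hand": 0},
  {"offset": [0,2,34],"roll": 0,"hand": 0},
  {"offset": [0,2,34],"roll": 0,"hand": 0},
  {"offset": [0,2,34],"roll": 0,"hand": 0},
])

```text
clock: 10.53
tool_pos: [0.5775, -0.1257, 0.1958]
orientation: [-180.0, -0.0, -10.0]
force: [-0.1, -0.2, -0.6]
opening: 0.0235
```

Emit:
jog_arm([
  {"offset": [0,0,0.5],"roll": 0,"hand": 0},
  {"offset": [0,0,1],"roll": 0,"hand": 0},
  {"offset": [0,0,1.5],"roll": 0,"hand": 0},
  {"offset": [0,0,2],"roll": 0,"hand": 0},
  {"offset": [0,0,2],"roll": 0,"hand": 0},
])

```text
clock: 10.95
tool_pos: [0.5773, -0.1257, 0.1936]
orientation: [-180.0, -0.0, -10.0]
force: [-0.3, 0.4, -1.3]
opening: 0.0231
```

Emit:
jog_arm([
  {"offset": [0,0,0.5],"roll": 0,"hand": 0},
  {"offset": [0,0,1],"roll": 0,"hand": 0},
  {"offset": [0,0,1.5],"roll": 0,"hand": 0},
  {"offset": [0,0,1.5],"roll": 0,"hand": 0},
])

```text
clock: 11.28
tool_pos: [0.5775, -0.1257, 0.1933]
orientation: [180.0, -0.1, -9.9]
force: [-2.7, 0.9, 7.1]
opening: 0.0238
```

Contact at 7 N. Releasing, then straight up.

Emit:
jog_arm([
  {"offset": [0,0,0],"roll": 0,"hand": 26},
  {"offset": [0,0,0],"roll": 0,"hand": 30},
  {"offset": [0,0,0],"roll": 0,"hand": 36},
  {"offset": [0,0,0],"roll": 0,"hand": 44},
  {"offset": [0,0,0],"roll": 0,"hand": 54},
  {"offset": [0,0,0],"roll": 0,"hand": 54},
  {"offset": [0,0,-5],"roll": 0,"hand": 54},
  {"offset": [0,0,-15],"roll": 0,"hand": 54},
  {"offset": [0,0,-30],"roll": 0,"hand": 54},
  {"offset": [0,0,-55],"roll": 0,"hand": 54},
  {"offset": [0,0,-80],"roll": 0,"hand": 54},
  {"offset": [0,0,-110],"roll": 0,"hand": 54},
  {"offset": [0,0,-140],"roll": 0,"hand": 54},
  {"offset": [0,0,-140],"roll": 0,"hand": 54},
  {"offset": [0,0,-140],"roll": 0,"hand": 54},
])

```text
clock: 12.53
tool_pos: [0.5781, -0.1258, 0.3353]
orientation: [-179.9, -0.3, -10.0]
force: [-0.2, -0.2, -1.4]
opening: 0.0541
```

Run:
```python
from h import *
import time
i=snap('scene','s4')[0];w,K,T=snap('wrist','w4')
out=np.hstack([cv2.resize(i[90:270,60:300],(400,300)),cv2.resize(w,(400,300))])
cv2.imwrite('pics/s4c.png',out[:,:,::-1])
K,T=load('s4');k=np.array([.5775,-.1257,.1965]);c=lambda p:((proj(K,T,np.array(p))-[60,90])*400/240).round()
print('expected ktop,kbot',c(k+[0,0,.0225]),c(k-[0,0,.0225]), 'ring bottom c',c(k-[0,0,.1165]))
```

```text
expected ktop,kbot [101. 169.] [115. 209.] ring bottom c [140. 278.]
```

View pics/s4c.png

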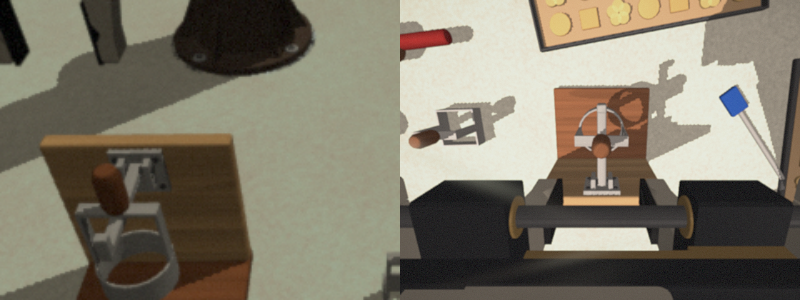

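The cutter hangs on the level hook, with the knob at (108,188), matching the expected position. I'll wait for any swing to settle and compare frames.

Emit:
jog_arm([
  {"offset": [0,0,0],"roll": 0,"hand": 54},
  {"offset": [0,0,0],"roll": 0,"hand": 54},
  {"offset": [0,0,0],"roll": 0,"hand": 54},
  {"offset": [0,0,0],"roll": 0,"hand": 54},
  {"offset": [0,0,0],"roll": 0,"hand": 54},
  {"offset": [0,0,0],"roll": 0,"hand": 54},
  {"offset": [0,0,0],"roll": 0,"hand": 54},
  {"offset": [0,0,0],"roll": 0,"hand": 54},
  {"offset": [0,0,0],"roll": 0,"hand": 54},
  {"offset": [0,0,0],"roll": 0,"hand": 54},
  {"offset": [0,0,0],"roll": 0,"hand": 54},
  {"offset": [0,0,0],"roll": 0,"hand": 54},
  {"offset": [0,0,0],"roll": 0,"hand": 54},
  {"offset": [0,0,0],"roll": 0,"hand": 54},
  {"offset": [0,0,0],"roll": 0,"hand": 54},
  {"offset": [0,0,0],"roll": 0,"hand": 54},
  {"offset": [0,0,0],"roll": 0,"hand": 54},
  {"offset": [0,0,0],"roll": 0,"hand": 54},
  {"offset": [0,0,0],"roll": 0,"hand": 54},
  {"offset": [0,0,0],"roll": 0,"hand": 54},
])

```text
clock: 14.3
tool_pos: [0.5773, -0.1257, 0.3321]
orientation: [-180.0, 0.0, -10.0]
force: [0.2, 0.6, 0.4]
opening: 0.054
```

Run:
```python
from h import *
prev=cv2.cvtColor(cv2.imread('pics/s4.png'),6)[140:275,100:175]
def shift(a,b,box):
    x0,x1,y0,y1=box
    return cv2.phaseCorrelate(np.float64(a),np.float64(b))
for n in range(4):
    i=snap('scene','s5')[0];g=cv2.cvtColor(i,cv2.COLOR_RGB2GRAY)[140:275,100:175]
    print(cv2.absdiff(g,prev).mean().round(2),cv2.phaseCorrelate(np.float64(g),np.float64(prev)));prev=g
a=cv2.cvtColor(cv2.imread('pics/s0.png'),6)[215:300,280:345];b=cv2.cvtColor(i,7)[215:300,280:345]
print('square',cv2.phaseCorrelate(np.float64(a),np.float64(b)))
order.close_job()
```

```text
2.28 ((0.5136841548790585, 0.41479657184848406), 0.9642888837691819)
2.23 ((0.5062990523168622, 0.55568133429054), 0.9696850514930591)
2.23 ((0.45315813746072564, 0.49374689912971803), 0.9725652583479827)
2.22 ((0.5060240754730572, 0.4624892786232522), 0.988965143841262)
square ((-0.08961486476424341, -0.07079979777552836), 0.8885180729766186)
the job is handed in; nothing more can be done
```

The hook is folded level, the round cutter hangs on it by its bracket, and the job is handed in at about 14.5 s of the 54 s allowed. No verdict was reported.

- **Hook:** I pushed it over from behind the panel with the closed fingers. Its lip then appeared within about 2 px of where a level hook should show.
- **Hanging:** I gripped the round cutter by its knob, turned it to face the stand, slid the bracket over the lip and lowered it until I felt about 7 N. I then let go and raised the gripper about 140 mm clear. The knob showed where it was expected: about 36 mm along the stand's x, on the bar's centre line, and about 196 mm high by contact. It looked upright, but I did not measure its tilt after release.
- **At rest:** Four frames taken about 1.7 s after release differed only by camera noise. Each comparison showed a steady 0.5 px shift, which I take to be bias from the odd-sized window rather than motion.
- **Square cutter:** It moved less than 0.1 px in the scene view, so it stayed where it was.
- **Disagreements:** The scene and top cameras first differed by up to about 10 mm on the stand and about 5° on the cutter's yaw. I used the closer wrist views for both.

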